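# Turn round the row of pill tubs from the stock rack into the ward tray

### The arm

A 6-joint arm with a two-finger parallel gripper is mounted at the origin on the work surface. World frame = base frame: x ahead of the robot, y to its left, z up, the work surface at z = 0. Lengths are in m, angles in degrees, forces in N, time in s.
With the tool pointing down it reaches from about 0.375 to 0.925 m from the base axis. Payload 5.7 kg.
Tool frame: the origin (TCP) lies at the very end of the fingers, on their centre line; the grasp point (between the pads) lies 19 mm behind it; z points along the fingers, y is the line along which they close (so a half turn about z gives the same grasp; the last joint's range is limited). The gripper opens to 85 mm and grips with 20 to 120 N. Pads are 22 mm wide; open, the fingers measure 114 mm over their backs; the gripper's body (76 mm by 85 mm) begins 54 mm behind the grasp point. The pads swing forward as they close: fully open they stand 13 mm farther back than shut.
Start: joints at [69.208, 20.558, 86.54, -0, 72.909, -6.595], TCP at [0.147, 0.582, 0.231] pointing down, gripper open.
Joint ranges: [-170.27, 170.27], [-57.76, 135], [12.27, 136.19], [-55.21, 235.2], [11.17, 155.16], [-170.74, 170.74]. Speed limits (degrees/s): [136.94, 136.94, 180, 180, 180, 180].

### API

Orientations are given as [roll, pitch, yaw] about the fixed x, y, z axes, in that order (R = Rz(yaw) Ry(pitch) Rx(roll)).
In Python, from rig import sense, snapshot, workorder gives the robot as it stands.
- The arm moves only by the shell command python3 -m creep 'ROWS' [FORCE]. ROWS is JSON, a list of rows, each a list of 3 entries, a list of its own where there are three numbers: the opening, from 0 (shut) to 1 (fully open), then the shift along the world's x, y, z in m, then the turn, a rotation vector about the world's x, y, z in rad. A call has 1 to 20 rows; each row is the pose to reach, as a shift and turn from the pose commanded when the call began; what a row does not reach only later rows make up. A row lasts 1/12 s, in which the tool goes at most 41.7 mm and 7.16 degrees, less where a joint would pass 70% of its speed; a pose out of reach is approached as far as the arm can. A call with a gripper value outside its range is refused whole. The fingers move at their own pace and stop on an object; FORCE is the grip in N (left out, the last holds). Time passes only in rows, so rows that repeat a pose let the fingers close. It gives the time, the measured TCP pose, the force, the opening and the grip force at its end, in the units of the state.
- sense(): the state, without advancing time (a new reading comes with each control period).
- snapshot(name): name is "scene" or "side" or "wrist"; returns a dict with "img" (384x512x3 uint8, red, green, blue), "vfov" (degrees; the focal length in pixels is half the picture's height over the tangent of half this angle, whatever the lens; pixels are square), "cx", "cy" (the principal point, pixels), "k1" (the pictures are not rectified: a ray, as slopes to the right and down, at radius r is drawn at 1 + k1 r^2 times it, then the intrinsics apply), "world_from_camera" (4x4, takes a point from camera to world coordinates). Camera axes: x right, y down, z forward; pixel columns grow to the right and rows downward; lengths in m; the calibration is good to about 2 mm. A picture is of the moment at which its call begins. There is no depth.
- workorder.close_job(): hands the job in; it is judged then, once.
The state is a dict: "time": time; "q": joint angles; "dq": joint speeds; "joint_torque": joint torques, N m; "tcp_pos": TCP position; "ee_rot": TCP orientation; "wrist_force": force on the tool from outside, world axes, zero at the start; "moment": the same for the moment, N m; "grip_width": finger opening in m; "grip_force": force on a finger pad.
Only numpy, scipy, OpenCV 4.12 (cv2) and the standard library are available. Lean on these libraries where they do the work, as an engineer would, in place of code of your own. Each camera call takes 0.05 s, during which the arm holds its last target. There are 200 camera calls.

### The job

Move the four pill tubs from the wooden stock rack to the white enamelled tray so that they stand there in reverse order, one upright on the floor of each pocket: the tub nearest the rack's black grip goes into the tray pocket farthest from the tray's black grip, the next into the next pocket, and so on, until the tub farthest from the rack's grip stands nearest the tray's grip. The coloured seats left in the rack show the order in which the tubs stood. Keep the tubs upright throughout, and leave the hand sanitiser bottle, glove box and metal drum standing where they are.

Things in the scene. Friction and masses are not known exactly. Their poses are not given: they have to be found in the camera images.
- rack: Brown wooden rack, 60 x 228, full of tubs at the start. Fixed, any yaw. Sizes in mm. Origin: middle of the underside of the pocket row, on the table. Row of 4 pockets along its y axis, centres y = -84, -28, 28, 84, x = 0; black grip block (60 x 30, 20 high) at the +y end, centre y = 129. Pockets 52 x 52 inside, walls 4 thick, floor 4 above the table, wall tops 28.
- tray: White enamelled tray, navy rim, 60 x 228, empty at the start. Fixed, any yaw. Sizes in mm. Origin: middle of the underside of the pocket row, on the table. Row of 4 pockets along its y axis, centres y = -84, -28, 28, 84, x = 0; black grip block (60 x 30, 20 high) at the +y end, centre y = 129. Pockets 52 x 52 inside, walls 4 thick, floor 4 above the table, wall tops 22.
- tub_red: Loose pill tub, a plain white upright cylinder 28 mm in diameter and 82 mm tall in all, its top 22 mm a red cap of the same diameter, with a red band round the middle; 40 to 85 g. Origin at the centre of its underside, z up. At the start it stands on the red seat in the rack, up to 5 mm off its centre either way.
- tub_yellow: Loose pill tub, a plain white upright cylinder 28 mm in diameter and 82 mm tall in all, its top 22 mm a yellow cap of the same diameter, with a yellow band round the middle; 40 to 85 g. Origin at the centre of its underside, z up. At the start it stands on the yellow seat in the rack, up to 5 mm off its centre either way.
- tub_green: Loose pill tub, a plain white upright cylinder 28 mm in diameter and 82 mm tall in all, its top 22 mm a green cap of the same diameter, with a green band round the middle; 40 to 85 g. Origin at the centre of its underside, z up. At the start it stands on the green seat in the rack, up to 5 mm off its centre either way.
- tub_blue: Loose pill tub, a plain white upright cylinder 28 mm in diameter and 82 mm tall in all, its top 22 mm a blue cap of the same diameter, with a blue band round the middle; 40 to 85 g. Origin at the centre of its underside, z up. At the start it stands on the blue seat in the rack, up to 5 mm off its centre either way.
- seat_red: Fixed red square liner, 50 x 50 x 2 mm, on the floor of one rack pocket (any of the four), showing where the red tub stood. Origin at the centre of its underside, axes as the rack's.
- seat_yellow: Fixed yellow square liner, 50 x 50 x 2 mm, on the floor of one rack pocket (any of the four), showing where the yellow tub stood. Origin at the centre of its underside, axes as the rack's.
- seat_green: Fixed green square liner, 50 x 50 x 2 mm, on the floor of one rack pocket (any of the four), showing where the green tub stood. Origin at the centre of its underside, axes as the rack's.
- seat_blue: Fixed blue square liner, 50 x 50 x 2 mm, on the floor of one rack pocket (any of the four), showing where the blue tub stood. Origin at the centre of its underside, axes as the rack's.
Mind the look-alikes: they are no part of the job. Several things have the shape of the seat_red; the one meant has the colours described above.

How it is judged (in metres and radians):
At the end, for the whole second after the job is handed in: Every tub is released, at rest, upright (0.1 rad) and on the floor (4 mm) of its tray pocket, within 14 mm of the pocket centre along and across the row; counted from the black grips, the order in the tray is the reverse of that of the like-coloured seats in the rack (((y of seat_red in the frame of rack between -0.096 and -0.072 m and y of tub_red in the frame of tray between 0.07 and 0.098 m) or (y of seat_red in the frame of rack between -0.04 and -0.016 m and y of tub_red in the frame of tray between 0.014 and 0.042 m) or (y of seat_red in the frame of rack between 0.016 and 0.04 m and y of tub_red in the frame of tray between -0.042 and -0.014 m) or (y of seat_red in the frame of rack between 0.072 and 0.096 m and y of tub_red in the frame of tray between -0.098 and -0.07 m)) and x of tub_red in the frame of tray between -0.014 and 0.014 m and z of tub_red in the frame of tray between 0 and 0.008 m and angle between each of tub_red, tub_yellow, tub_green, tub_blue's own z axis and vertical below 0.1 rad and linear speed of each of tub_red, tub_yellow, tub_green, tub_blue below 0.02 m/s and ((y of seat_yellow in the frame of rack between -0.096 and -0.072 m and y of tub_yellow in the frame of tray between 0.07 and 0.098 m) or (y of seat_yellow in the frame of rack between -0.04 and -0.016 m and y of tub_yellow in the frame of tray between 0.014 and 0.042 m) or (y of seat_yellow in the frame of rack between 0.016 and 0.04 m and y of tub_yellow in the frame of tray between -0.042 and -0.014 m) or (y of seat_yellow in the frame of rack between 0.072 and 0.096 m and y of tub_yellow in the frame of tray between -0.098 and -0.07 m)) and x of tub_yellow in the frame of tray between -0.014 and 0.014 m and z of tub_yellow in the frame of tray between 0 and 0.008 m and ((y of seat_green in the frame of rack between -0.096 and -0.072 m and y of tub_green in the frame of tray between 0.07 and 0.098 m) or (y of seat_green in the frame of rack between -0.04 and -0.016 m and y of tub_green in the frame of tray between 0.014 and 0.042 m) or (y of seat_green in the frame of rack between 0.016 and 0.04 m and y of tub_green in the frame of tray between -0.042 and -0.014 m) or (y of seat_green in the frame of rack between 0.072 and 0.096 m and y of tub_green in the frame of tray between -0.098 and -0.07 m)) and x of tub_green in the frame of tray between -0.014 and 0.014 m and z of tub_green in the frame of tray between 0 and 0.008 m and ((y of seat_blue in the frame of rack between -0.096 and -0.072 m and y of tub_blue in the frame of tray between 0.07 and 0.098 m) or (y of seat_blue in the frame of rack between -0.04 and -0.016 m and y of tub_blue in the frame of tray between 0.014 and 0.042 m) or (y of seat_blue in the frame of rack between 0.016 and 0.04 m and y of tub_blue in the frame of tray between -0.042 and -0.014 m) or (y of seat_blue in the frame of rack between 0.072 and 0.096 m and y of tub_blue in the frame of tray between -0.098 and -0.07 m)) and x of tub_blue in the frame of tray between -0.014 and 0.014 m and z of tub_blue in the frame of tray between 0 and 0.008 m); the robot touches nothing.
It fails at once if a tub is tipped over (tilted by more than 0.7 rad) (angle between any of tub_red, tub_yellow, tub_green, tub_blue's own z axis and vertical above 0.7 rad).
It fails at once if the sanitiser, glove box or drum is pushed more than 30 mm or tipped (distance of any of sanitiser, glove_box, drum from where it was at the start of the episode above 0.03 m or angle between any of sanitiser, glove_box, drum's own z axis and vertical above 0.3 rad).
It also fails if it takes over 106 s, if anything falls off the work surface, if the arm or the gripper's body presses on something with over 40 N, if the wrist force passes 120 N, or if a joint passes its speed limit or range.

## Working session

There is one attempt and no reset: what is moved stays moved. The work goes in short steps, Python scripts to look and compute and a shell command to move; the robot and the scene stay as the last step left them, time stands still between calls to the robot, and variables do not carry over. Pictures are saved under pics/ and viewed, at most 14 in all, crops included, and the job is handed in when it is done.

```bash
mkdir -p pics
cat > h.py <<'E'
import numpy as np, cv2
from rig import sense, snapshot, workorder
def K(s):
    f=192/np.tan(np.radians(s["vfov"])/2); return np.array([[f,0,s["cx"]],[0,f,s["cy"]],[0,0,1]])
def px2w(s,px,z):
    # slopes undistorted by fixed point
    k=K(s);d=(np.array(px,float)-k[:2,2])/k[0,0];u=d.copy()
    for _ in range(30): u=d/(1+s["k1"]*(u@u))
    T=np.array(s["world_from_camera"]);r=T[:3,:3]@[u[0],u[1],1];o=T[:3,3]
    return o+r*(z-o[2])/r[2]
def w2px(s,P):
    T=np.array(s["world_from_camera"]);p=T[:3,:3].T@(np.array(P)-T[:3,3]);u=p[:2]/p[2]
    k=K(s);return u*(1+s["k1"]*(u@u))*k[0,0]+k[:2,2]
def save(s,n,scale=1.5,box=None):
    im=s["img"][...,::-1]
    if box: im=im[box[1]:box[3],box[0]:box[2]]
    cv2.imwrite(f"pics/{n}.png",cv2.resize(im,None,fx=scale,fy=scale,interpolation=cv2.INTER_CUBIC))
E
python3 - <<'E'
from h import *
import pickle
for n in("scene","side","wrist"):
    s=snapshot(n);save(s,n);pickle.dump(s,open(n+".pkl","wb"));print(n,s["vfov"],s["k1"],np.round(s["world_from_camera"],3).tolist())
s=sense();print({k:s[k] for k in("time","tcp_pos","ee_rot","grip_width")})
E
```

```text
scene 50.15611124750346 -0.10566035511488978 [[0.863, 0.307, -0.402, 0.833], [0.505, -0.493, 0.708, -0.647], [0.019, -0.814, -0.58, 0.546], [0.0, 0.0, 0.0, 1.0]]
side 47.89703071311311 -0.0215893340022982 [[-0.98, -0.145, 0.136, 0.354], [-0.199, 0.678, -0.708, 0.725], [0.011, -0.721, -0.693, 0.781], [0.0, 0.0, 0.0, 1.0]]
wrist 70.36693496177548 -0.0074297716711606175 [[0.245, 0.93, 0.273, 0.077], [0.969, -0.235, -0.071, 0.599], [-0.002, 0.283, -0.959, 0.373], [0.0, 0.0, 0.0, 1.0]]
{'time': 0.15, 'tcp_pos': array([0.14700112, 0.5811795 , 0.23062558]), 'ee_rot': array([-1.79917479e+02, -8.71121061e-03,  1.65801314e+02]), 'grip_width': 0.08553859695965635}
```

View pics/scene.png

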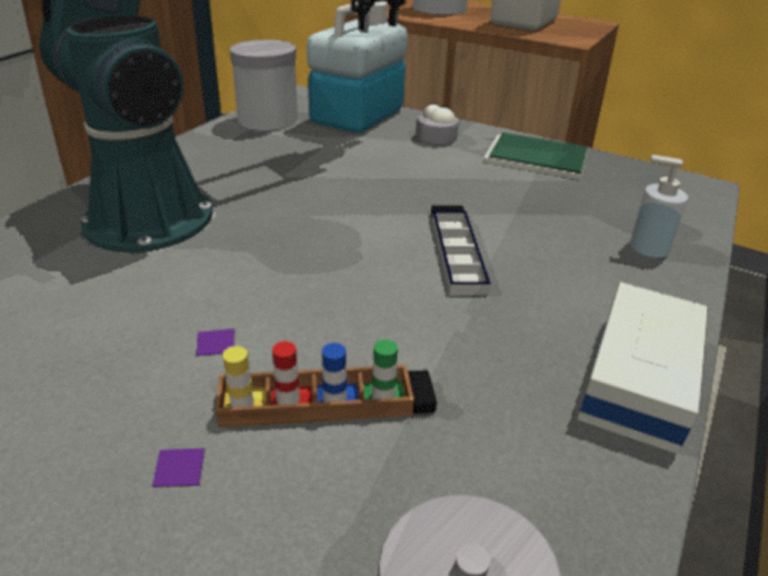

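View pics/side.png

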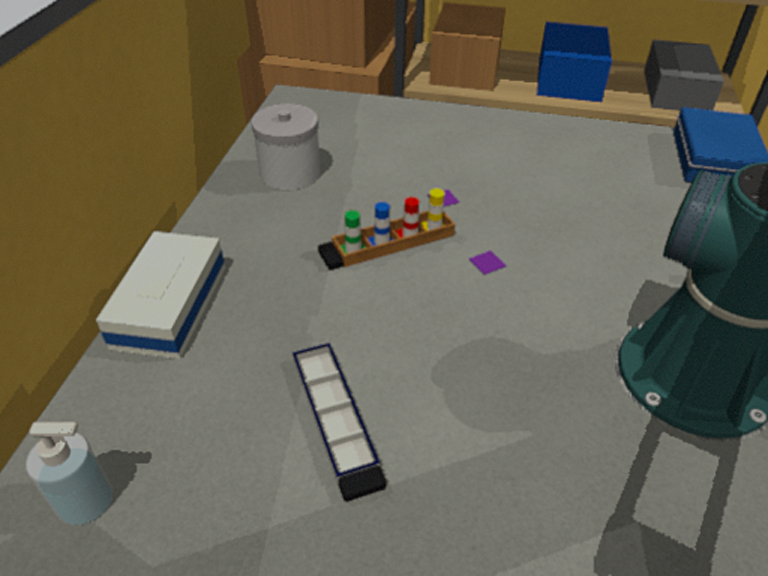

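View pics/wrist.png

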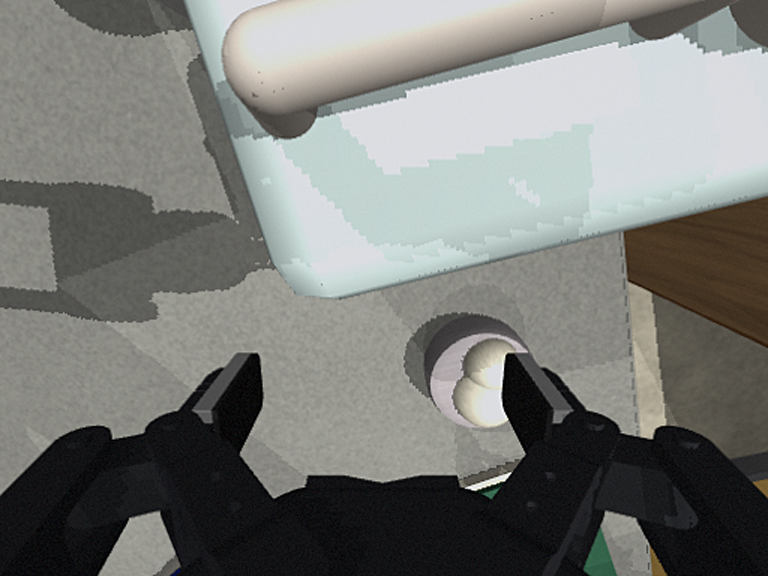

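The rack holds yellow, red, blue and green, with green next to the rack grip (scene ~430,390). The tray grip is at its far end (scene 447,210; side 362,483). Next I'll view enlarged crops to get exact pixels.

Run:
```python
import pickle,cv2,numpy as np
S={n:pickle.load(open(n+".pkl","rb")) for n in("scene","side")}
def c(n,x,y,w,h,k): return cv2.resize(S[n]["img"][y:y+h,x:x+w,::-1],None,fx=k,fy=k,interpolation=cv2.INTER_CUBIC)
cv2.imwrite("pics/c1.png",np.vstack([c("scene",138,222,160,64,5),c("side",208,120,100,64,5).repeat(1,1) if 0 else cv2.copyMakeBorder(c("side",208,120,100,64,5)[:280],0,0,0,300,cv2.BORDER_CONSTANT)]))
cv2.imwrite("pics/c2.png",np.hstack([c("scene",280,132,60,68,6)[:, :],c("side",190,224,70,112,5)[:408] if 0 else cv2.copyMakeBorder(c("side",190,224,70,112,5),0,0,0,0,0)[:408]]))
a=c("scene",280,132,60,70,6);b=c("side",190,224,75,112,5)
m=np.zeros((560,740,3),np.uint8);m[:420,:360]=a;m[:,365:740]=b;cv2.imwrite("pics/c2.png",m)
```

```text
(no output)
```

View pics/c1.png

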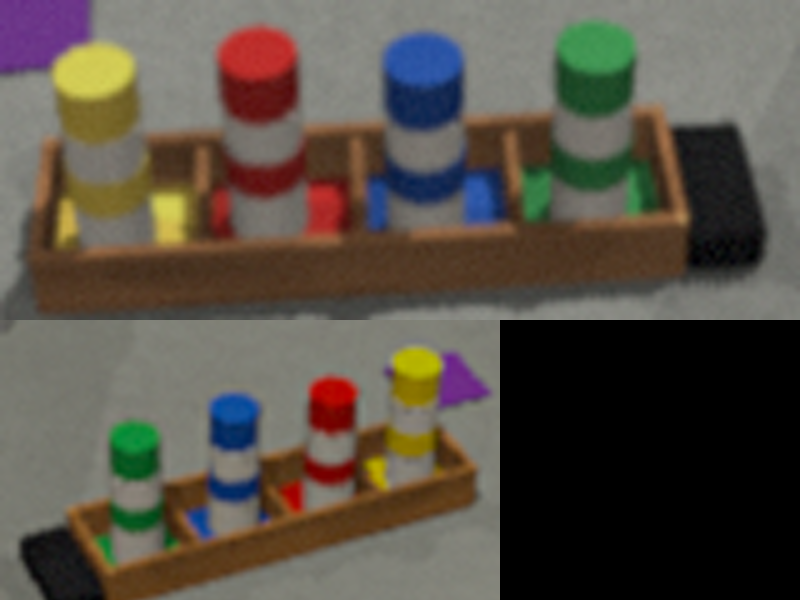

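View pics/c2.png

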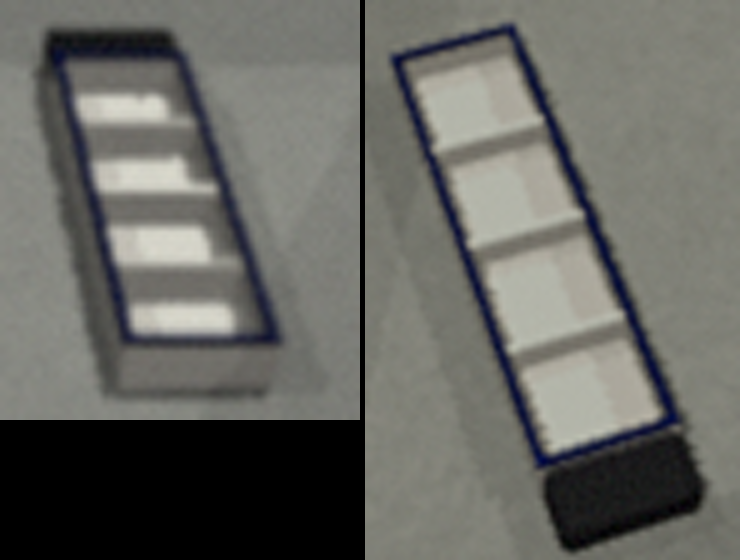

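Tub top centres and the tray rim corners read clearly in both views (yellow–red–blue–green, left to right in scene). Next step is to solve for the poses.

```bash
cat > pose.py <<'E'
from h import *
import pickle
from scipy.optimize import least_squares
S={n:pickle.load(open(n+".pkl","rb")) for n in("scene","side")}
U=lambda p,k,o:(np.array(p)+.5)/k-.5+np.array(o)
tub={"yellow":((95,71),(416,43)),"red":((258,57),(333,73)),"blue":((424,62),(235,90)),"green":((595,50),(135,118))}
T={}
for c,(a,b) in tub.items():
    A=px2w(S["scene"],U(a,5,(138,222)),.088);B=px2w(S["side"],U(b,5,(208,120)),.088);T[c]=(A+B)/2
    print(c,A[:2].round(4),B[:2].round(4),T[c][:2].round(4))
# tray corners: local outer rim +-30, +-114 (grip at +y)
sc=[(122,345),(281,341),(52,52),(182,50)]; sd=[(513-365,27),(392-365,57),(681-365,425),(541-365,467)]
L=np.array([(30,-114),(-30,-114),(30,114),(-30,114)])/1e3
for i in range(4): print(px2w(S["scene"],U(sc[i],6,(280,132)),.022)[:2].round(4),px2w(S["side"],U(sd[i],5,(190,224)),.022)[:2].round(4))
W=np.array([(px2w(S["scene"],U(sc[i],6,(280,132)),.022)+px2w(S["side"],U(sd[i],5,(190,224)),.022))[:2]/2 for i in range(4)])
def f(p):
    c,s=np.cos(p[2]),np.sin(p[2]); return (L*[p[3],1]@np.array([[c,s],[-s,c]])+p[:2]-W).ravel()
r=min((least_squares(lambda q:f([*q,m]),[*W.mean(0),y]) for m in(1,-1) for y in(0,2,4)),key=lambda r:r.cost)
p=r.x;print("tray",p[:2].round(4),np.degrees(p[2]).round(2),"res mm",np.sqrt(r.cost/4)*1e3)
for c,y in zip(("green","blue","red","yellow"),(-.084,-.028,.028,.084)): print(c,(p[:2]+y*np.array([-np.sin(p[2]),np.cos(p[2])])).round(4))
d=T["green"]-T["yellow"];print("rack y dir deg",np.degrees(np.arctan2(d[1],d[0])),np.linalg.norm(d[:2]))
for n,q,z in(("drum",(313,373),0),):pass
E
python3 pose.py
```

```text
yellow [ 0.4558 -0.2765] [ 0.4507 -0.2728] [ 0.4533 -0.2747]
red [ 0.4978 -0.2421] [ 0.4909 -0.235 ] [ 0.4944 -0.2385]
blue [ 0.5466 -0.2148] [ 0.54   -0.2083] [ 0.5433 -0.2115]
green [ 0.5925 -0.1793] [ 0.5868 -0.1724] [ 0.5897 -0.1759]
[0.5707 0.0645] [0.5661 0.0746]
[0.6207 0.0987] [0.6161 0.1043]
[0.4505 0.2577] [0.4454 0.2668]
[0.4993 0.2914] [0.4954 0.2966]
tray [0.533  0.1818] 32.13 res mm 0.47261541326304635
green [0.5777 0.1107]
blue [0.5479 0.1581]
red [0.5181 0.2055]
yellow [0.4883 0.253 ]
rack y dir deg 35.91046226080924 0.16844721910496435
```

Both views agree to about 8 mm, so I'll refine with the wrist camera, taking the tray first.

```bash
R='[1,[0.434,-0.477,0.05],[0,0,-0.763]]'; python3 -m creep '[[1,[0.434,-0.477,0.05],[0,0,-0.763]],[1,[0.434,-0.477,0.05],[0,0,-0.763]],[1,[0.434,-0.477,0.05],[0,0,-0.763]],[1,[0.434,-0.477,0.05],[0,0,-0.763]],[1,[0.434,-0.477,0.05],[0,0,-0.763]],[1,[0.434,-0.477,0.05],[0,0,-0.763]],[1,[0.434,-0.477,0.05],[0,0,-0.763]],[1,[0.434,-0.477,0.05],[0,0,-0.763]],[1,[0.434,-0.477,0.05],[0,0,-0.763]],[1,[0.434,-0.477,0.05],[0,0,-0.763]],[1,[0.434,-0.477,0.05],[0,0,-0.763]],[1,[0.434,-0.477,0.05],[0,0,-0.763]],[1,[0.434,-0.477,0.05],[0,0,-0.763]],[1,[0.434,-0.477,0.05],[0,0,-0.763]],[1,[0.434,-0.477,0.05],[0,0,-0.763]],[1,[0.434,-0.477,0.05],[0,0,-0.763]],[1,[0.434,-0.477,0.05],[0,0,-0.763]],[1,[0.434,-0.477,0.05],[0,0,-0.763]],[1,[0.434,-0.477,0.05],[0,0,-0.763]],[1,[0.434,-0.477,0.05],[0,0,-0.763]]]'
python3 - <<'E'
from h import *
import pickle
s=snapshot("wrist");save(s,"w_tray");pickle.dump(s,open("wt.pkl","wb"))
E
```

```text
time: 1.82
tcp_pos: [0.5799, 0.1057, 0.2809]
ee_rot: [-179.9, -0.1, 122.1]
wrist_force: [-0.1, -0.3, 0.4]
grip_width: 0.0856
grip_force: 0.0
```

View pics/w_tray.png

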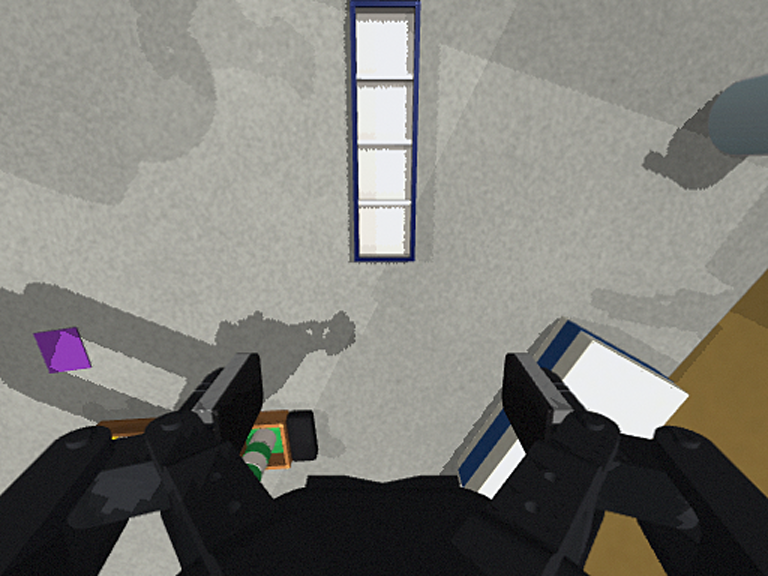

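The tray is fully visible, with rim corners about (348,3), (420,3), (354,262) and (414,262). Compute its pose from those, then move on to the rack.

```bash
python3 - <<'E'
from h import *
import pickle
from scipy.optimize import least_squares
s=pickle.load(open("wt.pkl","rb"))
px=np.array([(354,262),(414,262),(348.5,3),(420,2.5)])/1.5
W=np.array([px2w(s,p,.022)[:2] for p in px]);print(W.round(4).tolist())
L=np.array([(-30,-114),(30,-114),(-30,114),(30,114)])/1e3
g=lambda p:(L@np.array([[np.cos(p[2]),np.sin(p[2])],[-np.sin(p[2]),np.cos(p[2])]])+p[:2]-W).ravel()
r=least_squares(g,[.53,.18,.56]);p=r.x;print(p,np.degrees(p[2]),(r.fun*1e3).round(1))
for c,y in zip(("green","blue","red","yellow"),(-.084,-.028,.028,.084)): print(c,(p[:2]+y*np.array([-np.sin(p[2]),np.cos(p[2])])).round(4))
E
python3 -m creep '[[1,[-0.132,-0.38,0],[0,0,-1.505]],[1,[-0.132,-0.38,0],[0,0,-1.505]],[1,[-0.132,-0.38,0],[0,0,-1.505]],[1,[-0.132,-0.38,0],[0,0,-1.505]],[1,[-0.132,-0.38,0],[0,0,-1.505]],[1,[-0.132,-0.38,0],[0,0,-1.505]],[1,[-0.132,-0.38,0],[0,0,-1.505]],[1,[-0.132,-0.38,0],[0,0,-1.505]],[1,[-0.132,-0.38,0],[0,0,-1.505]],[1,[-0.132,-0.38,0],[0,0,-1.505]],[1,[-0.132,-0.38,0],[0,0,-1.505]],[1,[-0.132,-0.38,0],[0,0,-1.505]],[1,[-0.132,-0.38,0],[0,0,-1.505]],[1,[-0.132,-0.38,0],[0,0,-1.505]],[1,[-0.132,-0.38,0],[0,0,-1.505]],[1,[-0.132,-0.38,0],[0,0,-1.505]]]'
python3 - <<'E'
from h import *
import pickle
s=snapshot("wrist");save(s,"w_rack");pickle.dump(s,open("wr.pkl","wb"))
E
```

```text
[[0.5679, 0.0719], [0.6191, 0.104], [0.4469, 0.2637], [0.4984, 0.2965]]
[0.53305416 0.18402291 0.56166575] 32.18107674774575 [ 0.5 -0.3  0.1 -0.5  0.1  0.8 -0.6  0. ]
green [0.5778 0.1129]
blue [0.548  0.1603]
red [0.5181 0.2077]
yellow [0.4883 0.2551]
time: 3.2
tcp_pos: [0.4494, -0.2746, 0.2814]
ee_rot: [-180.0, -0.0, 36.1]
wrist_force: [0.2, 0.2, 0.2]
grip_width: 0.0855
grip_force: 0.0
```

View pics/w_rack.png

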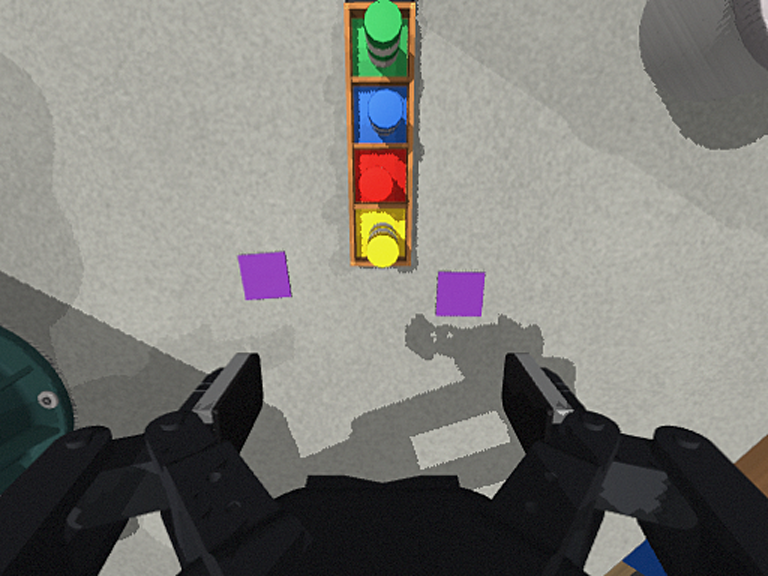

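Cap centres in the wrist picture: green (383,20), blue (386,109), red (376,184), yellow (383,251). The rack runs straight up the image, so the yaw is right.

Run:
```python
from h import *
import pickle
s=pickle.load(open("wr.pkl","rb"))
T={"yellow":(383,251),"red":(376,184),"blue":(386,109),"green":(383,20)}
for c,p in T.items(): print(c,px2w(s,np.array(p)/1.5,.088)[:2].round(4))
W=[px2w(s,np.array(p)/1.5,.028)[:2] for p in((350,265),(411,264),(345,4),(417,4))];print(np.round(W,4).tolist())
d=W[2]+W[3]-W[0]-W[1];print(np.degrees(np.arctan2(d[1],d[0])),np.linalg.norm(d/2),sense()["tcp_pos"],sense()["ee_rot"])
```

```text
yellow [ 0.4521 -0.2738]
red [ 0.4928 -0.2372]
blue [ 0.5423 -0.2108]
green [ 0.5891 -0.1738]
[[0.4115, -0.263], [0.448, -0.3115], [0.5945, -0.1306], [0.6302, -0.1796]]
35.909341448762326 0.22540884872408232 [ 0.44939651 -0.27464972  0.28135437] [-1.79999555e+02 -2.02405987e-03  3.60422449e+01]
```

```bash
python3 -m creep '[[1,[0.003,0.001,-0.04],[0,0,0]],[1,[0.003,0.001,-0.08],[0,0,0]],[1,[0.003,0.001,-0.12],[0,0,0]],[1,[0.003,0.001,-0.16],[0,0,0]],[1,[0.003,0.001,-0.2],[0,0,0]],[1,[0.003,0.001,-0.225],[0,0,0]],[1,[0.003,0.001,-0.238],[0,0,0]],[1,[0.003,0.001,-0.238],[0,0,0]],[0,[0.003,0.001,-0.238],[0,0,0]],[0,[0.003,0.001,-0.238],[0,0,0]],[0,[0.003,0.001,-0.238],[0,0,0]],[0,[0.003,0.001,-0.238],[0,0,0]],[0,[0.003,0.001,-0.238],[0,0,0]],[0,[0.003,0.001,-0.238],[0,0,0]],[0,[0.003,0.001,-0.238],[0,0,0]],[0,[0.003,0.001,-0.238],[0,0,0]]]' 40
```

```text
time: 4.58
tcp_pos: [0.4528, -0.2748, 0.0443]
ee_rot: [179.9, -0.0, 35.9]
wrist_force: [-0.3, 0.4, 6.3]
grip_width: 0.0271
grip_force: 40.3
```

```bash
python3 -m creep '[[0,[0,0,0.03],[0,0,0]],[0,[0,0,0.07],[0,0,0]],[0,[0,0,0.11],[0,0,0]],[0,[0,0,0.15],[0,0,0]],[0,[0.003,0.03,0.17],[0,0,0.1]],[0,[0.006,0.07,0.17],[0,0,0.22]],[0,[0.009,0.11,0.17],[0,0,0.34]],[0,[0.012,0.15,0.17],[0,0,0.46]],[0,[0.015,0.19,0.17],[0,0,0.58]],[0,[0.018,0.23,0.17],[0,0,0.7]],[0,[0.021,0.27,0.17],[0,0,0.82]],[0,[0.024,0.31,0.17],[0,0,0.94]],[0,[0.027,0.35,0.17],[0,0,1.06]],[0,[0.03,0.39,0.17],[0,0,1.18]],[0,[0.033,0.43,0.17],[0,0,1.3]],[0,[0.034,0.47,0.17],[0,0,1.4]],[0,[0.036,0.51,0.17],[0,0,1.48]],[0,[0.036,0.529,0.17],[0,0,1.503]],[0,[0.036,0.529,0.17],[0,0,1.503]],[0,[0.036,0.529,0.17],[0,0,1.503]]]'
python3 - <<'E'
from h import *
s=snapshot("wrist");save(s,"w1")
E
```

```text
time: 6.25
tcp_pos: [0.4877, 0.2554, 0.2131]
ee_rot: [-180.0, 0.0, 122.1]
wrist_force: [0.3, -0.6, -1.0]
grip_width: 0.0268
grip_force: 39.6
```

View pics/w1.png

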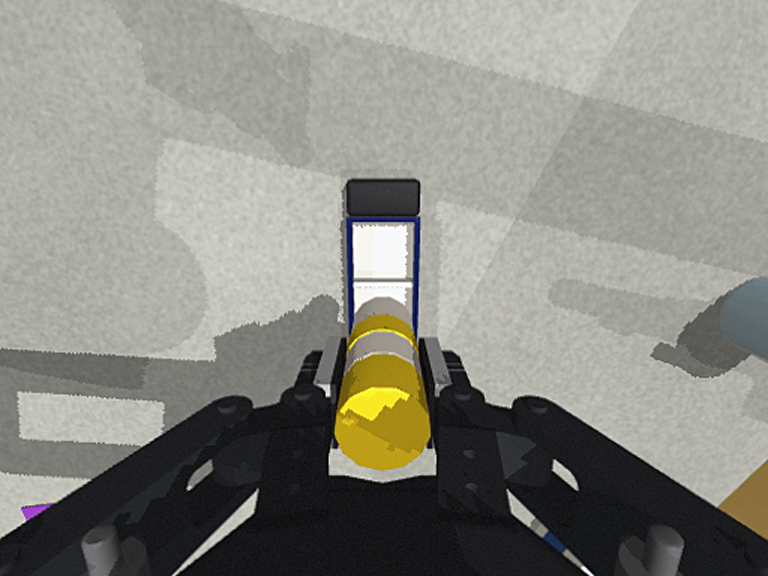

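Yellow (383,400) is held upright and in line with the tray, whose last pocket is at (380,250). Next: lower, release and rise.

```bash
python3 -m creep '[[0,[0,0,-0.04],[0,0,0]],[0,[0,0,-0.08],[0,0,0]],[0,[0,0,-0.12],[0,0,0]],[0,[0,0,-0.145],[0,0,0]],[0,[0,0,-0.16],[0,0,0]],[0,[0,0,-0.168],[0,0,0]],[0,[0,0,-0.171],[0,0,0]],[0,[0,0,-0.171],[0,0,0]],[0.6,[0,0,-0.171],[0,0,0]],[1,[0,0,-0.171],[0,0,0]],[1,[0,0,-0.171],[0,0,0]],[1,[0,0,-0.171],[0,0,0]],[1,[0,0,-0.171],[0,0,0]],[1,[0,0,-0.14],[0,0,0]],[1,[0,0,-0.1],[0,0,0]],[1,[0,0,-0.06],[0,0,0]],[1,[0,0,-0.02],[0,0,0]],[1,[0,0,0],[0,0,0]],[1,[0,0,0],[0,0,0]]]'
python3 - <<'E'
from h import *
s=snapshot("side");save(s,"s1",4,(180,200,300,340));
E
```

```text
time: 7.88
tcp_pos: [0.4915, 0.256, 0.219]
ee_rot: [179.4, 0.1, 122.0]
wrist_force: [-0.6, -0.0, 0.6]
grip_width: 0.0851
grip_force: 0.0
```

View pics/s1.png

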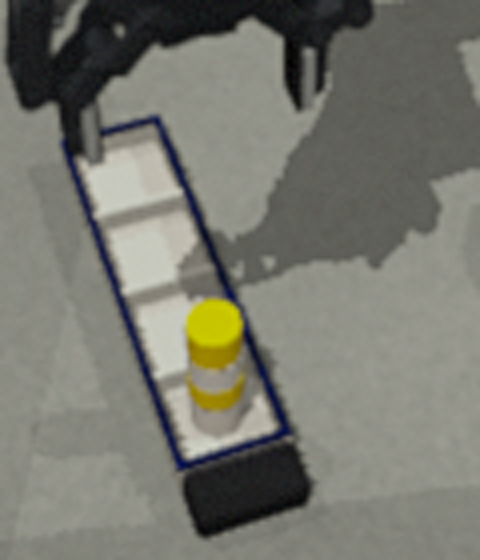

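Yellow stands upright in the pocket next to the tray grip. Red is next.

```bash
python3 -m creep '[[1,[0,-0.04,0],[0,0,-0.12]],[1,[0.001,-0.08,0],[0,0,-0.24]],[1,[0.001,-0.12,0],[0,0,-0.36]],[1,[0.002,-0.16,0],[0,0,-0.48]],[1,[0.002,-0.2,0],[0,0,-0.6]],[1,[0.003,-0.24,0],[0,0,-0.72]],[1,[0.003,-0.28,0],[0,0,-0.84]],[1,[0.004,-0.32,0],[0,0,-0.96]],[1,[0.004,-0.36,0],[0,0,-1.08]],[1,[0.004,-0.4,0],[0,0,-1.2]],[1,[0.005,-0.44,0],[0,0,-1.32]],[1,[0.005,-0.47,0],[0,0,-1.43]],[1,[0.005,-0.49,0],[0,0,-1.5]],[1,[0.005,-0.492,0],[0,0,-1.503]],[1,[0.005,-0.492,0],[0,0,-1.503]],[1,[0.005,-0.492,0],[0,0,-1.503]],[1,[0.005,-0.492,0],[0,0,-1.503]]]'
python3 -m creep '[[1,[0,0,-0.04],[0,0,0]],[1,[0,0,-0.08],[0,0,0]],[1,[0,0,-0.12],[0,0,0]],[1,[0,0,-0.15],[0,0,0]],[1,[0,0,-0.165],[0,0,0]],[1,[0,0,-0.17],[0,0,0]],[1,[0,0,-0.17],[0,0,0]],[0,[0,0,-0.17],[0,0,0]],[0,[0,0,-0.17],[0,0,0]],[0,[0,0,-0.17],[0,0,0]],[0,[0,0,-0.17],[0,0,0]],[0,[0,0,-0.17],[0,0,0]],[0,[0,0,-0.17],[0,0,0]],[0,[0,0,-0.17],[0,0,0]],[0,[0,0,-0.17],[0,0,0]]]' 40
```

```text
time: 9.35
tcp_pos: [0.4926, -0.2357, 0.2125]
ee_rot: [-179.9, 0.0, 36.0]
wrist_force: [0.4, 0.1, -0.4]
grip_width: 0.0854
grip_force: 0.0
time: 10.6
tcp_pos: [0.4936, -0.2377, 0.0441]
ee_rot: [179.9, -0.0, 35.8]
wrist_force: [-1.1, 0.6, 6.5]
grip_width: 0.0272
grip_force: 40.1
```

```bash
python3 -m creep '[[0,[0,0,0.03],[0,0,0]],[0,[0,0,0.07],[0,0,0]],[0,[0,0,0.11],[0,0,0]],[0,[0,0,0.15],[0,0,0]],[0,[0.002,0.03,0.17],[0,0,0.1]],[0,[0.004,0.065,0.17],[0,0,0.22]],[0,[0.006,0.1,0.17],[0,0,0.34]],[0,[0.008,0.135,0.17],[0,0,0.46]],[0,[0.01,0.17,0.17],[0,0,0.58]],[0,[0.012,0.205,0.17],[0,0,0.7]],[0,[0.014,0.24,0.17],[0,0,0.82]],[0,[0.016,0.275,0.17],[0,0,0.94]],[0,[0.018,0.31,0.17],[0,0,1.06]],[0,[0.02,0.345,0.17],[0,0,1.18]],[0,[0.022,0.38,0.17],[0,0,1.3]],[0,[0.024,0.415,0.17],[0,0,1.41]],[0,[0.025,0.44,0.17],[0,0,1.49]],[0,[0.025,0.445,0.17],[0,0,1.503]],[0,[0.025,0.445,0.17],[0,0,1.503]],[0,[0.025,0.445,0.17],[0,0,1.503]]]'
python3 -m creep '[[0,[0,0,-0.04],[0,0,0]],[0,[0,0,-0.08],[0,0,0]],[0,[0,0,-0.12],[0,0,0]],[0,[0,0,-0.145],[0,0,0]],[0,[0,0,-0.16],[0,0,0]],[0,[0,0,-0.168],[0,0,0]],[0,[0,0,-0.171],[0,0,0]],[0,[0,0,-0.171],[0,0,0]],[0.6,[0,0,-0.171],[0,0,0]],[1,[0,0,-0.171],[0,0,0]],[1,[0,0,-0.171],[0,0,0]],[1,[0,0,-0.171],[0,0,0]],[1,[0,0,-0.171],[0,0,0]],[1,[0,0,-0.14],[0,0,0]],[1,[0,0,-0.1],[0,0,0]],[1,[0,0,-0.06],[0,0,0]],[1,[0,0,-0.02],[0,0,0]],[1,[0,0,0],[0,0,0]],[1,[0,0,0],[0,0,0]]]'
```

```text
time: 12.27
tcp_pos: [0.5177, 0.2071, 0.213]
ee_rot: [-179.9, 0.0, 121.9]
wrist_force: [0.8, -0.7, -1.0]
grip_width: 0.027
grip_force: 39.7
time: 13.85
tcp_pos: [0.5217, 0.2087, 0.2191]
ee_rot: [179.4, 0.2, 122.0]
wrist_force: [1.5, 0.7, -0.1]
grip_width: 0.0855
grip_force: 0.0
```

```bash
python3 -m creep '[[1,[0.002,-0.035,0],[0,0,-0.12]],[1,[0.004,-0.07,0],[0,0,-0.24]],[1,[0.006,-0.105,0],[0,0,-0.36]],[1,[0.008,-0.14,0],[0,0,-0.48]],[1,[0.01,-0.175,0],[0,0,-0.6]],[1,[0.012,-0.21,0],[0,0,-0.72]],[1,[0.014,-0.245,0],[0,0,-0.84]],[1,[0.016,-0.28,0],[0,0,-0.96]],[1,[0.018,-0.315,0],[0,0,-1.08]],[1,[0.02,-0.35,0],[0,0,-1.2]],[1,[0.022,-0.38,0],[0,0,-1.32]],[1,[0.024,-0.405,0],[0,0,-1.43]],[1,[0.024,-0.418,0],[0,0,-1.5]],[1,[0.024,-0.419,0],[0,0,-1.503]],[1,[0.024,-0.419,0],[0,0,-1.503]],[1,[0.024,-0.419,0],[0,0,-1.503]],[1,[0.024,-0.419,0],[0,0,-1.503]]]'
python3 -m creep '[[1,[0,0,-0.04],[0,0,0]],[1,[0,0,-0.08],[0,0,0]],[1,[0,0,-0.12],[0,0,0]],[1,[0,0,-0.15],[0,0,0]],[1,[0,0,-0.165],[0,0,0]],[1,[0,0,-0.17],[0,0,0]],[1,[0,0,-0.17],[0,0,0]],[0,[0,0,-0.17],[0,0,0]],[0,[0,0,-0.17],[0,0,0]],[0,[0,0,-0.17],[0,0,0]],[0,[0,0,-0.17],[0,0,0]],[0,[0,0,-0.17],[0,0,0]],[0,[0,0,-0.17],[0,0,0]],[0,[0,0,-0.17],[0,0,0]],[0,[0,0,-0.17],[0,0,0]]]' 40
python3 -m creep '[[0,[0,0,0.03],[0,0,0]],[0,[0,0,0.07],[0,0,0]],[0,[0,0,0.11],[0,0,0]],[0,[0,0,0.15],[0,0,0]],[0,[0,0.03,0.17],[0,0,0.1]],[0,[0.001,0.06,0.17],[0,0,0.22]],[0,[0.001,0.09,0.17],[0,0,0.34]],[0,[0.002,0.12,0.17],[0,0,0.46]],[0,[0.002,0.15,0.17],[0,0,0.58]],[0,[0.003,0.18,0.17],[0,0,0.7]],[0,[0.003,0.21,0.17],[0,0,0.82]],[0,[0.004,0.24,0.17],[0,0,0.94]],[0,[0.004,0.27,0.17],[0,0,1.06]],[0,[0.005,0.3,0.17],[0,0,1.18]],[0,[0.005,0.33,0.17],[0,0,1.3]],[0,[0.006,0.355,0.17],[0,0,1.41]],[0,[0.006,0.37,0.17],[0,0,1.49]],[0,[0.006,0.371,0.17],[0,0,1.503]],[0,[0.006,0.371,0.17],[0,0,1.503]],[0,[0.006,0.371,0.17],[0,0,1.503]]]'
```

```text
time: 15.27
tcp_pos: [0.5418, -0.2099, 0.2129]
ee_rot: [-179.9, 0.0, 36.0]
wrist_force: [0.9, 0.3, 0.0]
grip_width: 0.0853
grip_force: 0.0
time: 16.52
tcp_pos: [0.5427, -0.2116, 0.0441]
ee_rot: [179.9, -0.0, 35.8]
wrist_force: [-1.1, 0.8, 5.4]
grip_width: 0.027
grip_force: 40.2
time: 18.18
tcp_pos: [0.5479, 0.159, 0.2131]
ee_rot: [-179.9, 0.0, 121.9]
wrist_force: [-0.0, 0.7, -1.3]
grip_width: 0.0273
grip_force: 39.6
```

```bash
python3 -m creep '[[0,[0,0,-0.04],[0,0,0]],[0,[0,0,-0.08],[0,0,0]],[0,[0,0,-0.12],[0,0,0]],[0,[0,0,-0.145],[0,0,0]],[0,[0,0,-0.16],[0,0,0]],[0,[0,0,-0.168],[0,0,0]],[0,[0,0,-0.171],[0,0,0]],[0,[0,0,-0.171],[0,0,0]],[0.6,[0,0,-0.171],[0,0,0]],[1,[0,0,-0.171],[0,0,0]],[1,[0,0,-0.171],[0,0,0]],[1,[0,0,-0.171],[0,0,0]],[1,[0,0,-0.171],[0,0,0]],[1,[0,0,-0.14],[0,0,0]],[1,[0,0,-0.1],[0,0,0]],[1,[0,0,-0.06],[0,0,0]],[1,[0,0,-0.02],[0,0,0]],[1,[0,0,0],[0,0,0]],[1,[0,0,0],[0,0,0]]]'
python3 -m creep '[[1,[0.003,-0.028,0],[0,0,-0.12]],[1,[0.006,-0.056,0],[0,0,-0.24]],[1,[0.009,-0.084,0],[0,0,-0.36]],[1,[0.012,-0.112,0],[0,0,-0.48]],[1,[0.015,-0.14,0],[0,0,-0.6]],[1,[0.018,-0.168,0],[0,0,-0.72]],[1,[0.021,-0.196,0],[0,0,-0.84]],[1,[0.024,-0.224,0],[0,0,-0.96]],[1,[0.028,-0.252,0],[0,0,-1.08]],[1,[0.032,-0.28,0],[0,0,-1.2]],[1,[0.036,-0.305,0],[0,0,-1.32]],[1,[0.04,-0.325,0],[0,0,-1.43]],[1,[0.041,-0.334,0],[0,0,-1.5]],[1,[0.041,-0.334,0],[0,0,-1.503]],[1,[0.041,-0.334,0],[0,0,-1.503]],[1,[0.041,-0.334,0],[0,0,-1.503]],[1,[0.041,-0.334,0],[0,0,-1.503]]]'
python3 -m creep '[[1,[0,0,-0.04],[0,0,0]],[1,[0,0,-0.08],[0,0,0]],[1,[0,0,-0.12],[0,0,0]],[1,[0,0,-0.15],[0,0,0]],[1,[0,0,-0.165],[0,0,0]],[1,[0,0,-0.17],[0,0,0]],[1,[0,0,-0.17],[0,0,0]],[0,[0,0,-0.17],[0,0,0]],[0,[0,0,-0.17],[0,0,0]],[0,[0,0,-0.17],[0,0,0]],[0,[0,0,-0.17],[0,0,0]],[0,[0,0,-0.17],[0,0,0]],[0,[0,0,-0.17],[0,0,0]],[0,[0,0,-0.17],[0,0,0]],[0,[0,0,-0.17],[0,0,0]]]' 40
```

```text
time: 19.77
tcp_pos: [0.5518, 0.1604, 0.2193]
ee_rot: [179.4, 0.2, 122.0]
wrist_force: [-0.5, 0.1, 0.1]
grip_width: 0.0856
grip_force: 0.0
time: 21.18
tcp_pos: [0.5887, -0.1732, 0.2129]
ee_rot: [-179.9, 0.0, 36.0]
wrist_force: [-0.6, 0.7, -1.1]
grip_width: 0.0854
grip_force: 0.0
time: 22.43
tcp_pos: [0.5898, -0.1746, 0.0443]
ee_rot: [179.9, -0.1, 35.9]
wrist_force: [-0.6, 1.5, 7.2]
grip_width: 0.0274
grip_force: 40.2
```

Next is green's pocket (0.578,0.113): shift (-0.011, 0.287).

```bash
python3 -m creep '[[0,[0,0,0.03],[0,0,0]],[0,[0,0,0.07],[0,0,0]],[0,[0,0,0.11],[0,0,0]],[0,[0,0,0.15],[0,0,0]],[0,[0,0.02,0.17],[0,0,0.1]],[0,[-0.001,0.044,0.17],[0,0,0.22]],[0,[-0.002,0.068,0.17],[0,0,0.34]],[0,[-0.003,0.092,0.17],[0,0,0.46]],[0,[-0.004,0.116,0.17],[0,0,0.58]],[0,[-0.005,0.14,0.17],[0,0,0.7]],[0,[-0.006,0.164,0.17],[0,0,0.82]],[0,[-0.007,0.188,0.17],[0,0,0.94]],[0,[-0.008,0.212,0.17],[0,0,1.06]],[0,[-0.009,0.236,0.17],[0,0,1.18]],[0,[-0.01,0.26,0.17],[0,0,1.3]],[0,[-0.011,0.278,0.17],[0,0,1.41]],[0,[-0.011,0.287,0.17],[0,0,1.49]],[0,[-0.011,0.287,0.17],[0,0,1.503]],[0,[-0.011,0.287,0.17],[0,0,1.503]],[0,[-0.011,0.287,0.17],[0,0,1.503]]]'
python3 -m creep '[[0,[0,0,-0.04],[0,0,0]],[0,[0,0,-0.08],[0,0,0]],[0,[0,0,-0.12],[0,0,0]],[0,[0,0,-0.145],[0,0,0]],[0,[0,0,-0.16],[0,0,0]],[0,[0,0,-0.168],[0,0,0]],[0,[0,0,-0.171],[0,0,0]],[0,[0,0,-0.171],[0,0,0]],[0.6,[0,0,-0.171],[0,0,0]],[1,[0,0,-0.171],[0,0,0]],[1,[0,0,-0.171],[0,0,0]],[1,[0,0,-0.171],[0,0,0]],[1,[0,0,-0.171],[0,0,0]],[1,[0,0,-0.14],[0,0,0]],[1,[0,0,-0.1],[0,0,0]],[1,[0,0,-0.06],[0,0,0]],[1,[0,0,-0.02],[0,0,0]],[1,[0,0,0.02],[0,0,0]],[1,[0,0,0.06],[0,0,0]],[1,[0,0,0.06],[0,0,0]]]'
python3 -m creep '[[1,[0,-0.04,0],[0,0,0]],[1,[0,-0.07,0],[0,0,0]],[1,[0,-0.08,0],[0,0,0]],[1,[0,-0.08,0],[0,0,0]],[1,[0,-0.08,0],[0,0,0]],[1,[0,-0.08,0],[0,0,0]],[1,[0,-0.08,0],[0,0,0]]]'
python3 - <<'E'
from h import *
s=snapshot("wrist");save(s,"wf")
E
```

```text
time: 24.1
tcp_pos: [0.578, 0.1119, 0.2132]
ee_rot: [-180.0, 0.0, 121.8]
wrist_force: [-0.2, -0.1, -2.0]
grip_width: 0.0275
grip_force: 39.7
time: 25.77
tcp_pos: [0.5829, 0.1132, 0.2825]
ee_rot: [179.2, 0.4, 122.0]
wrist_force: [1.2, -0.1, 0.2]
grip_width: 0.0852
grip_force: 0.0
time: 26.35
tcp_pos: [0.578, 0.0339, 0.273]
ee_rot: [-180.0, -0.0, 122.0]
wrist_force: [0.4, 0.2, 0.1]
grip_width: 0.0856
grip_force: 0.0
```

View pics/wf.png

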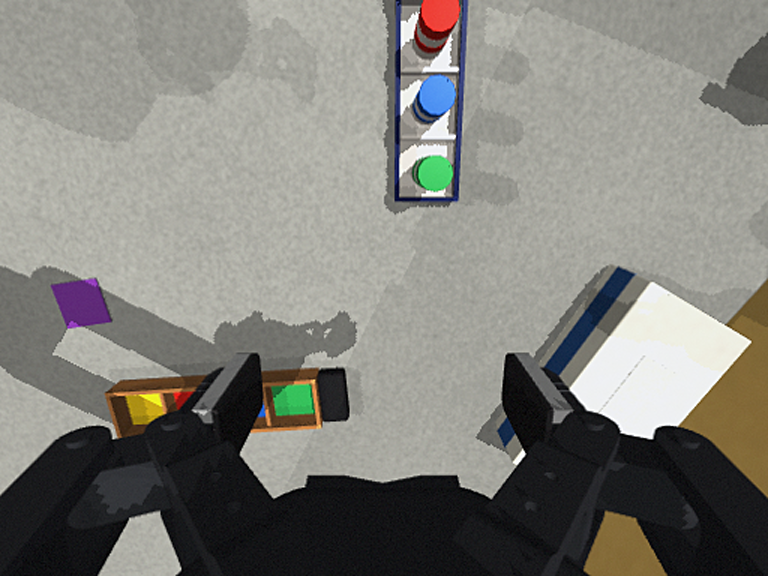

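The wrist view shows green (435,173), blue (437,95) and red (440,17) upright in their pockets. I'll check their positions against the pocket centres and look once from the side.

Run:
```python
from h import *
s=snapshot("wrist");a=np.radians(32.18);R=np.array([[np.cos(a),np.sin(a)],[-np.sin(a),np.cos(a)]])
for c,p in {"green":(435,173),"blue":(437,95),"red":(440,17)}.items(): print(c,(R@(px2w(s,np.array(p)/1.5,.086)[:2]-[.5331,.184])*1e3).round(1))
s=snapshot("side");save(s,"sf",4,(170,190,300,340))
```

```text
green [ -0.3 -85.5]
blue [ -0.7 -29.7]
red [-0.3 21. ]
```

View pics/sf.png

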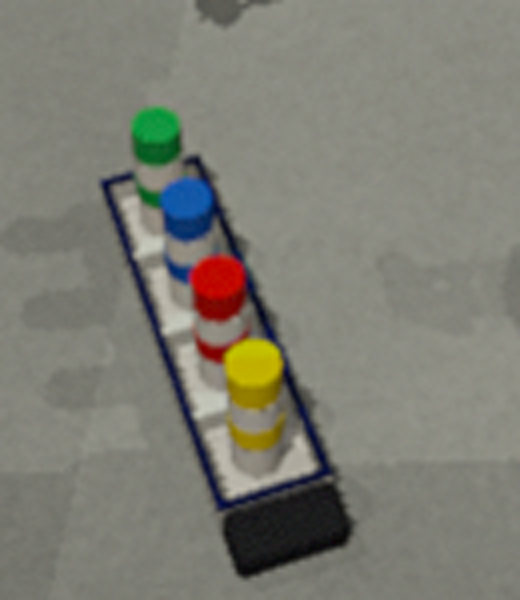

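All four stand upright in order. Red looks a few mm off, so I'll check it from the side view: caps at green (157,127), blue (188,202), red (218,275), yellow (254,360).

Run:
```python
from h import *
s=snapshot("side");a=np.radians(32.18);R=np.array([[np.cos(a),np.sin(a)],[-np.sin(a),np.cos(a)]])
for c,p in {"green":(157,127),"blue":(188,202),"red":(218,275),"yellow":(254,360)}.items(): print(c,(R@(px2w(s,(np.array(p)+.5)/4-.5+[170,190],.086)[:2]-[.5331,.184])*1e3).round(1))
```

```text
green [ -1.7 -83.4]
blue [ -1.9 -26.2]
red [-2.1 25.2]
yellow [-2.7 80.5]
```

Every tub is within about 7 mm of its pocket centre, inside the 14 mm tolerance, so I'll hand in.

```bash
python3 -c "
from rig import workorder
print(workorder.close_job())"
```

```text
the job is handed in; nothing more can be done
None
```

The job is handed in: all four tubs stand upright in the tray in reverse order (yellow, red, blue, green from the tray's grip), each measured within about 7 mm of its pocket centre, and the arm is clear; the hand-in returned no verdict.

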